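Teach the counting scale a nut's weight from a sample of five

TASK

Teach the counting scale the weight of these nuts. Press its tare key (the middle one) while the jar and funnel on the pan are still empty, then pour all five nuts from the scoop through the funnel into the jar and stand the scoop back on the bench; then press the sample key (just right of the middle) and after it the enter key (the wide one at the right end). Press each key down and let it come up before the next, press no other key, leave the jar standing on the pan with the funnel seated in it, and do not disturb the air hammer, spanner or tin.

Things in the scene. Friction and masses are not known exactly. Their poses are not given: they have to be found in the camera images.
- scale: grey bench counting scale, fixed, 290 mm deep (x), 236 mm wide (y), origin under its centre on the bench. Its front with the keys faces its -x (the robot); +y is the operator's left. Rear: steel pan 180 x 226 mm centred at x +50 mm, top 56 mm up. Front: black panel rising 0.175 rad towards the pan, 36 mm up along its row of five plain grey keys (x -115 mm), display behind them
- key_power_top (a point): centre of the top face of a key: round, 20 mm across, at the left end of the row, scale frame y +84 mm: switches the scale on and off. Its z axis is square to the panel. The key stands 7 mm proud of the panel, about 43 mm above the bench
- key_power (a joint): travel of that key into the panel in m: 0 up, 0.004 fully down; it counts as pressed beyond 0.0025; spring 1.2 N at the start to 4 N fully down, returns by itself
- key_zero_top (a point): centre of the top face of a key: square, 20 x 20 mm, second from the left, y +42 mm: zero key. Its z axis is square to the panel. The key stands 7 mm proud of the panel, about 43 mm above the bench
- key_zero (a joint): travel of that key into the panel in m: 0 up, 0.004 fully down; it counts as pressed beyond 0.0025; spring 1.2 N at the start to 4 N fully down, returns by itself
- key_tare_top (a point): centre of the top face of a key: square, 20 x 20 mm, the middle one of the five, y 0: tare key. Its z axis is square to the panel. The key stands 7 mm proud of the panel, about 43 mm above the bench
- key_tare (a joint): travel of that key into the panel in m: 0 up, 0.004 fully down; it counts as pressed beyond 0.0025; spring 1.2 N at the start to 4 N fully down, returns by itself
- key_sample_top (a point): centre of the top face of a key: square, 20 x 20 mm, fourth from the left (just right of the middle), y -42 mm: sample key. Its z axis is square to the panel. The key stands 7 mm proud of the panel, about 43 mm above the bench
- key_sample (a joint): travel of that key into the panel in m: 0 up, 0.004 fully down; it counts as pressed beyond 0.0025; spring 1.2 N at the start to 4 N fully down, returns by itself
- key_enter_top (a point): centre of the top face of a key: oblong, 20 mm deep and 32 mm wide, at the right end of the row, y -89 mm: enter key. Its z axis is square to the panel. The key stands 7 mm proud of the panel, about 43 mm above the bench
- key_enter (a joint): travel of that key into the panel in m: 0 up, 0.004 fully down; it counts as pressed beyond 0.0025; spring 1.2 N at the start to 4 N fully down, returns by itself
- jar: open straight glass jar, outside diameter 62 mm, inside 56 mm, height 85 mm, inner floor 6 mm up, about 0.25 kg; stands loose on the pan, within about 16 mm of its centre; origin at the centre of its underside, z up
- funnel: loose aluminium funnel hung in the jar's mouth, resting by three small ribs on the jar's rim, held by its weight alone; height 82 mm, mouth 112 mm across (about 106 inside), spout bore about 40 mm, a small hanging tab on the rim, to 75 mm from the axis; origin at the centre of the spout's lower end, 56 mm above the jar's underside, z up
- funnel_mouth (a point): centre of the funnel's mouth, level with its rim, about 194 mm above the bench
- scoop: flat-bottomed aluminium hand scoop on the bench, 0.15 kg. Tray 95 mm long (x), 57 mm wide (y), walls and floor 2.5 mm, sides 36 mm high at the back, 18 mm at the mouth, the open +x end (lip: x +47.5 mm, z 2.5 mm). Black handle from x -61 to -139 mm, 20 mm wide (y), 18 mm high, its middle at z 34 mm. Origin under the tray's centre, z up
- scoop_grip (a point): middle of the scoop's handle, at scoop x -95 mm, z 34 mm; same axes as the scoop
- nut1: steel hexagon nut, 16 mm across flats, 8.4 mm thick, 12 g; lies loose on the scoop's floor at the start; origin at the centre of one face. A floor tilted more than about 36 degrees lets it slide
- nut2: steel hexagon nut, 16 mm across flats, 8.4 mm thick, 12 g; lies loose on the scoop's floor at the start; origin at the centre of one face. A floor tilted more than about 36 degrees lets it slide
- nut3: steel hexagon nut, 16 mm across flats, 8.4 mm thick, 12 g; lies loose on the scoop's floor at the start; origin at the centre of one face. A floor tilted more than about 36 degrees lets it slide
- nut4: steel hexagon nut, 16 mm across flats, 8.4 mm thick, 12 g; lies loose on the scoop's floor at the start; origin at the centre of one face. A floor tilted more than about 36 degrees lets it slide
- nut5: steel hexagon nut, 16 mm across flats, 8.4 mm thick, 12 g; lies loose on the scoop's floor at the start; origin at the centre of one face. A floor tilted more than about 36 degrees lets it slide
- air_hammer: bystander: hand-held air hammer with a chisel, about 300 mm long, lying beyond the scoop; origin under its middle, x towards the chisel
- wrench: bystander: flat steel spanner 190 mm long, lying left of the scale; origin under its middle, x along it
- tin: bystander: tin can 72 mm across and 75 mm high, standing left of the scale beyond the spanner; origin under its centre
Things that resemble listed ones, but are neither listed nor needed, are in the scene too. Leave any turquoise look-alike of the scoop alone.

How it is judged (in metres and radians):
On the way, in this order (a step that is already met when the one before it is completed fails the run):
1. the tare key is pressed (value of joint key_tare above 0.0025 m), for 0.05 s.
2. all five nuts lie in the jar, jar and funnel stand on the pan, and the scoop stands on the bench (horizontal distance between each of nut1, nut2, nut3, nut4, nut5 and jar below 0.028 m and z of nut1 in the frame of jar between 0 and 0.048 m and z of nut2 in the frame of jar between 0 and 0.048 m and z of nut3 in the frame of jar between 0 and 0.048 m and z of nut4 in the frame of jar between 0 and 0.048 m and z of nut5 in the frame of jar between 0 and 0.048 m and angle between each of jar, scoop's own z axis and vertical below 0.1 rad and angle between funnel's own z axis and vertical below 0.2 rad and horizontal distance between funnel and jar below 0.012 m and z of funnel in the frame of jar between 0.05 and 0.062 m and z of jar in the frame of scale between 0.052 and 0.06 m and height (world z) of scoop between -0.004 and 0.006 m), for 0.2 s.
3. the sample key is pressed (value of joint key_sample above 0.0025 m), for 0.05 s.
4. the enter key is pressed (value of joint key_enter above 0.0025 m), for 0.05 s.
At the end, for the whole second after the job is handed in: All nuts in the jar below the spout (origin under 48 mm above its underside); jar upright (0.1 rad) on the pan; funnel seated in it (0.2 rad, 12 mm off axis, 50 to 62 mm up); all keys up (under 1 mm); scoop level (0.1 rad) and at rest on the bench (all of step 2 and value of joint each of key_power, key_zero, key_tare, key_sample, key_enter below 0.001 m and linear speed of each of jar, funnel, scoop below 0.02 m/s); the robot touches nothing.
It fails at once if the power or zero key is pressed (value of joint any of key_power, key_zero above 0.0025 m).
It fails at once if two keys are down together (value of joint each of key_power, key_zero above 0.0015 m or value of joint each of key_power, key_tare above 0.0015 m or value of joint each of key_power, key_sample above 0.0015 m or value of joint each of key_power, key_enter above 0.0015 m or value of joint each of key_zero, key_tare above 0.0015 m or value of joint each of key_zero, key_sample above 0.0015 m or value of joint each of key_zero, key_enter above 0.0015 m or value of joint each of key_tare, key_sample above 0.0015 m or value of joint each of key_tare, key_enter above 0.0015 m or value of joint each of key_sample, key_enter above 0.0015 m).
It fails at once if the tare key is pressed with a nut in the jar or funnel (value of joint key_tare above 0.0025 m and ((horizontal distance between nut1 and jar below 0.055 m and height (world z) of nut1 below 0.19 m) or (horizontal distance between nut2 and jar below 0.055 m and height (world z) of nut2 below 0.19 m) or (horizontal distance between nut3 and jar below 0.055 m and height (world z) of nut3 below 0.19 m) or (horizontal distance between nut4 and jar below 0.055 m and height (world z) of nut4 below 0.19 m) or (horizontal distance between nut5 and jar below 0.055 m and height (world z) of nut5 below 0.19 m))).
It fails at once if the sample or enter key is pressed before all nuts are in the jar (value of joint any of key_sample, key_enter above 0.0025 m and not (horizontal distance between each of nut1, nut2, nut3, nut4, nut5 and jar below 0.028 m and z of nut1 in the frame of jar between 0 and 0.048 m and z of nut2 in the frame of jar between 0 and 0.048 m and z of nut3 in the frame of jar between 0 and 0.048 m and z of nut4 in the frame of jar between 0 and 0.048 m and z of nut5 in the frame of jar between 0 and 0.048 m)).
It fails at once if the air hammer, spanner or tin is moved by more than 40 mm (distance of any of air_hammer, wrench, tin from where it was at the start of the episode above 0.04 m).
It also fails if it takes over 70 s, if anything falls off the work surface, if the arm or the gripper's body presses on something with over 40 N, if the wrist force passes 120 N, or if a joint passes its speed limit or range.

ROBOT

A 7-joint arm with a two-finger parallel gripper is mounted at the origin on the work surface. World frame = base frame: x ahead of the robot, y to its left, z up, the work surface at z = 0. Lengths are in mm, angles in rad, forces in N, time in s.
With the tool pointing down it reaches from about 375 to 925 mm from the base axis. Payload 3.1 kg.
Tool frame: the origin (TCP) lies at the very end of the fingers, on their centre line; the grasp point (between the pads) lies 19 mm behind it; z points along the fingers, y is the line along which they close (so a half turn about z gives the same grasp; the last joint's range is limited). The gripper opens to 85 mm and grips with 20 to 120 N. Pads are 22 mm wide; open, the fingers measure 114 mm over their backs; the gripper's body (76 mm by 85 mm) begins 54 mm behind the grasp point. The pads swing forward as they close: fully open they stand 13 mm farther back than shut.
Start: joints at [-1.443, 0.383, 0.044, 1.598, -0.018, 1.161, -0.05], TCP at [145.503, 633.508, 231.269] pointing down, gripper open.
Joint ranges: [-2.61, 2.61], [-0.41, 2.15], [-1.48, 1.57], [0, 2.5], [-1.57, 4.71], [0.05, 1.97], [-2.85, 2.85]. Speed limits (rad/s): [2.79, 2.79, 3.14, 3.14, 3.14, 3.14, 3.14].

INTERFACE

Orientations are given as a 3x3 rotation matrix whose columns are the frame's x, y, z axes.
In Python, from rig import * gives the robot as it stands.
- The arm moves only by the shell command python3 -m creep 'ROWS'. ROWS is a JSON object of lists of equal length, an entry for each row: "hand": the finger opening in m, from 0 to 0.0854; "xyz": the shift along the world's x, y, z in m, a list of three; "twist": the turn, a rotation vector about the world's x, y, z in degrees, a list of three. In form: {"hand": [hand, ...], "xyz": [[tx, ty, tz], ...], "twist": [[ax, ay, az], ...]}. A call has 1 to 20 rows; each row shifts and turns the commanded pose from where the row before left it; what a row does not reach is not made up. A row lasts 1/8 s, in which the tool goes at most 62.5 mm and 10.7 degrees, less where a joint would pass 70% of its speed; a pose out of reach is approached as far as the arm can. A call is refused whole if a number of a shift passes 0.0625 or a number of a turn 10.7, either way. A call with a gripper value outside its range is refused whole. The fingers move at their own pace and stop on an object; the grip force is fixed at half the most. Time passes only in rows, so rows that do not move let the fingers close. It gives the time, the measured TCP pose, the force, the opening and the grip force at its end, in the units of the state.
- state(): the state, without advancing time (a new reading comes with each control period).
- get_image(name): name is "scene" or "side" or "wrist"; returns a dict with "pixels" (480x640x3 uint8, blue, green, red), "K" (3x3 intrinsics, pixels), "distortion" ([k1, k2, p1, p2, k3] as OpenCV has them; the pictures are not rectified), "rvec" (rotation vector, rad) and "tvec" (3), from world to camera coordinates, as OpenCV has them. Camera axes: x right, y down, z forward; pixel columns grow to the right and rows downward; lengths in mm; the calibration is good to about 2 mm. A picture is of the moment at which its call begins. There is no depth.
- finish_job(): hands the job in; it is judged then, once.
Trained networks look in a picture, given as the dict that the camera call returned (one of the last four; its "shot" number tells which), for a name from the list of things; names that differ only in an ending like _2 or _b are one class to them, and where a whole thing is asked for, a point or a joint stands for the part that bears it (a point fixed in the world has none). Each returns a list of dicts, best first, with "score" (0 to 1); they miss things now and then, are a little off and sometimes report something else, mostly with a low value. They report only what shows in the picture. A call takes as long as a camera call. They do not tell look-alikes from the thing itself.
- regions_of(picture, label): "pixels" (480x640 bool, what is visible of it).
- pinpoint(picture, label): "at" ([x, y, z] in mm, in the coordinates of the camera as it stood for that picture, good to about 4 mm: a listed point, or the origin of a listed thing).
The state is a dict: "clock": time; "joint_pos": joint angles; "qd": joint speeds; "effort": joint torques, N m; "ee_pos": TCP position; "eef_rot": TCP orientation; "contact_force": force on the tool from outside, world axes, zero at the start; "ft_torque": the same for the moment, N m; "grip_width": finger opening in mm; "gripper_force": force on a finger pad.
Only numpy, scipy, OpenCV 4.12 (cv2) and the standard library are available. Lean on these libraries where they do the work, as an engineer would, in place of code of your own. Each camera call takes 0.05 s, during which the arm holds its last target. There are 200 camera calls.

## Working session

There is one attempt and no reset: what is moved stays moved. The work goes in short steps, Python scripts to look and compute and a shell command to move; the robot and the scene stay as the last step left them, time stands still between calls to the robot, and variables do not carry over. Pictures are saved under pics/ and viewed, at most 13 in all, crops included, and the job is handed in when it is done.

```bash
mkdir -p pics; cat > h.py <<'E'
from rig import *
import numpy as np, cv2
def w(p,at):
    R=cv2.Rodrigues(np.array(p["rvec"],float))[0]
    return R.T@(np.array(at,float).ravel()-np.array(p["tvec"],float).ravel())
def look(cam,labels):
    p=get_image(cam); 
    for l in labels:
        for d in pinpoint(p,l)[:3]:
            a=np.array(d["at"],float)
            q=cv2.projectPoints(w(p,a).reshape(1,3),np.array(p["rvec"],float),np.array(p["tvec"],float),np.array(p["K"],float),np.array(p["distortion"],float))[0].ravel()
            print(cam,l,round(d["score"],2),w(p,a).round(1),"px",q.round(0))
    return p
def unproj(p,uv,z):
    R=cv2.Rodrigues(np.array(p["rvec"],float))[0];t=np.array(p["tvec"],float).ravel()
    n=cv2.undistortPoints(np.array(uv,float).reshape(-1,1,2),np.array(p["K"],float),np.array(p["distortion"],float)).reshape(-1,2)
    out=[]
    for a in n:
        d=R.T@np.array([a[0],a[1],1]);c=-R.T@t;out.append(c+d*(z-c[2])/d[2])
    return np.array(out)
E
python3 - <<'E'
from h import *
L=["scale","key_power_top","key_zero_top","key_tare_top","key_sample_top","key_enter_top","jar","funnel_mouth","scoop","scoop_grip","nut1","air_hammer","wrench","tin"]
for c in ["scene","side"]:
    p=look(c,L); cv2.imwrite(f"pics/{c}0.png",p["pixels"])
s=state();print(s)
E
```

```text
scene scale 0.48 [634.3  69.3 113.5] px [338. 277.]
scene scale 0.33 [648.3 405.4   0.7] px [451. 337.]
scene key_power_top 0.36 [481.5 174.4  41.8] px [386. 267.]
scene key_zero_top 0.41 [477.6 135.1  41.8] px [374. 263.]
scene key_tare_top 0.35 [ 7.643e+02 -2.328e+02  1.000e-01] px [225. 309.]
scene key_sample_top 0.29 [635.1  70.1  55. ] px [338. 291.]
scene jar 0.76 [635.3  71.6  54.6] px [338. 292.]
scene funnel_mouth 0.64 [ 495.5 -261.2    2.4] px [255. 247.]
scene funnel_mouth 0.6 [636.2  68.5 192.7] px [338. 257.]
scene funnel_mouth 0.29 [467.  398.8  -4.6] px [457. 291.]
scene scoop 0.79 [ 370.1 -259.7   -1.6] px [271. 225.]
scene scoop 0.77 [ 344.1 -502.9   -1.5] px [214. 207.]
scene scoop 0.68 [ 496.8 -276.7    1.3] px [251. 247.]
scene scoop_grip 0.84 [ 255.5 -520.3   33.1] px [220. 185.]
scene scoop_grip 0.82 [ 519.6 -368.6   34.8] px [222. 237.]
scene scoop_grip 0.76 [ 274.4 -264.2   30.5] px [280. 201.]
scene nut1 0.58 [ 4.946e+02 -3.050e+02 -3.000e-01] px [244. 245.]
scene nut1 0.56 [ 491.3 -259.6    2.8] px [256. 246.]
scene nut1 0.43 [ 483.6 -288.2   -1.2] px [250. 
[... 1553 characters left out ...]
0705e-05, -4.20742126e-04, -5.83563387e-04,  2.22513594e-03,
       -1.22016263e-03, -1.89479600e-04,  1.35302052e-04]), 'effort': array([ 2.58187774e-04, -4.33425665e+01,  1.02323178e+00, -2.49913180e+01,
        1.05315950e-02,  1.97055357e-03, -6.42149203e-06]), 'ee_pos': array([145.48480296, 633.51161581, 231.279586  ]), 'eef_rot': array([[-9.74627993e-01,  2.23830905e-01, -2.57170784e-05],
       [ 2.23830905e-01,  9.74627994e-01,  6.39640434e-06],
       [ 2.64962975e-05,  4.77837781e-07, -1.00000000e+00]]), 'contact_force': array([ 0.85185996,  0.13047347, -0.58533951]), 'ft_torque': array([-0.01893302, -0.0422417 ,  0.01931364]), 'gripper_force': 0.0, 'grip_width': 85.43782320349958}
```

View pics/scene0.png

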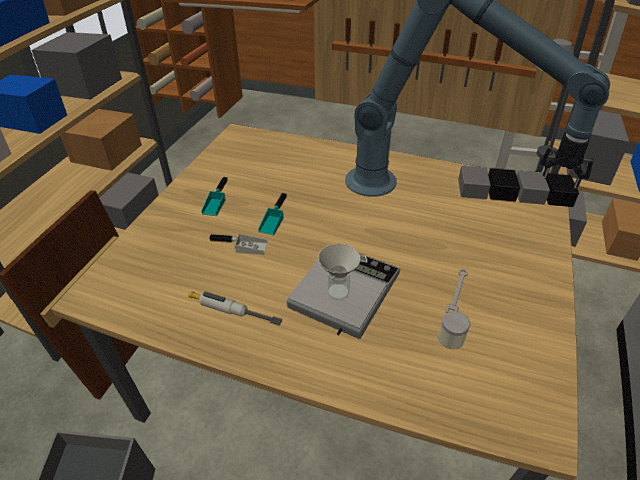

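View pics/side0.png

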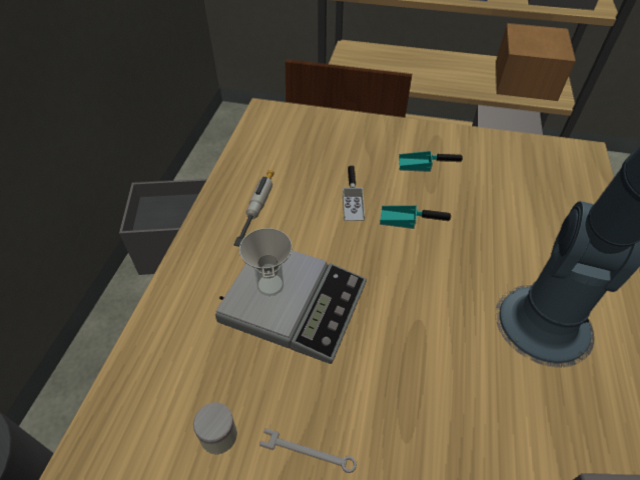

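Three scoops are visible. In the scene picture they are turquoise at (271,220), turquoise at (214,205), and bare aluminium holding nuts at (251,245), which is at (353,205) in the side view. The aluminium one fits the description: it has a black handle and carries nuts. I'll confirm it in a crop and start moving towards the tare key.

```bash
python3 - <<'E'
import cv2
a=cv2.imread("pics/side0.png")[140:240,320:470];b=cv2.imread("pics/side0.png")[240:370,210:380]
cv2.imwrite("pics/crop.png",cv2.resize(a,None,fx=5,fy=5,interpolation=cv2.INTER_CUBIC))
E
python3 -m creep '{"hand":[0,0,0,0,0,0,0,0,0,0,0,0,0,0],"xyz":[[0.012,-0.02,-0.004],[0.024,-0.04,-0.007],[0.024,-0.04,-0.007],[0.024,-0.04,-0.007],[0.024,-0.04,-0.007],[0.024,-0.04,-0.007],[0.024,-0.04,-0.007],[0.024,-0.04,-0.007],[0.024,-0.04,-0.007],[0.024,-0.04,-0.007],[0.024,-0.04,-0.007],[0.024,-0.04,-0.007],[0.024,-0.04,-0.007],[0.02,-0.038,-0.007]],"twist":[[0,0,0],[0,0,1],[0,0,1],[0,0,1.4],[0,0,0],[0,0,0],[0,0,0],[0,0,0],[0,0,0],[0,0,0],[0,0,0],[0,0,0],[0,0,0],[0,0,0]]}'
python3 - <<'E'
from h import *
p=look("wrist",["scale","key_power_top","key_zero_top","key_tare_top","key_sample_top","key_enter_top","jar","funnel_mouth"])
cv2.imwrite("pics/wrist1.png",p["pixels"])
E
```

```text
clock: 3.25
ee_pos: [466.7, 94.2, 136.6]
eef_rot: [[-0.986, 0.166, 0.001], [0.166, 0.986, 0.001], [-0.001, 0.001, -1.0]]
contact_force: [-0.3, 0.5, 0.3]
grip_width: 0.1
gripper_force: 0.0
wrist key_power_top 0.69 [476.6 177.2  43.7] px [454. 237.]
wrist key_zero_top 0.94 [472.3 137.9  44.2] px [392. 240.]
wrist key_tare_top 0.55 [465.9  95.   44.8] px [323. 242.]
wrist key_sample_top 0.59 [459.5  53.1  41.9] px [257. 241.]
wrist key_enter_top 0.86 [451.4   9.1  39.6] px [189. 239.]
```

View pics/crop.png

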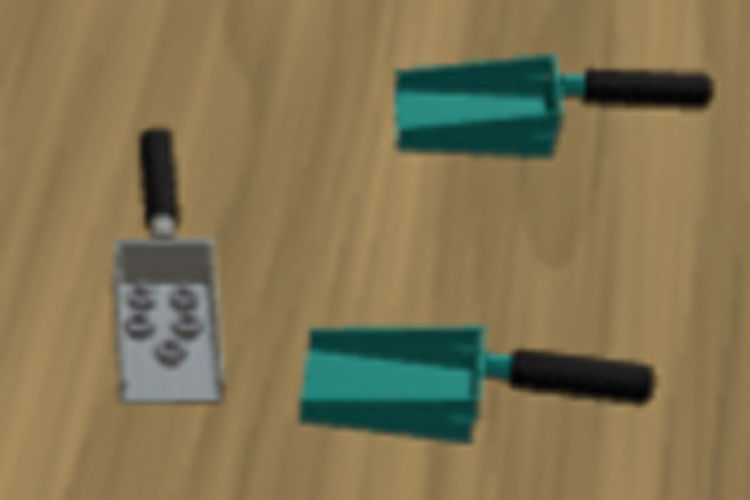

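View pics/wrist1.png

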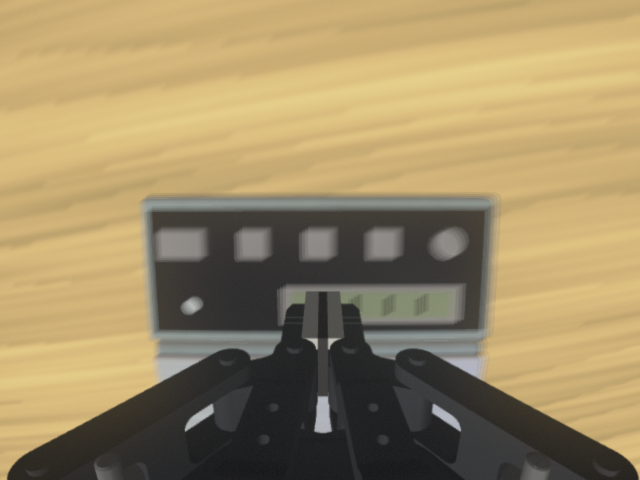

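The crop shows the aluminium scoop with five nuts at left, so that is the one. The wrist view shows the key row at image row 240, with the tare key at (318,242) between the square keys, and the shut fingers just below it. Next I press tare.

```bash
python3 -m creep '{"hand":[0,0,0,0],"xyz":[[0,0,-0.04],[-0.001,0.001,-0.04],[0,0,-0.01],[0,0,-0.0045]],"twist":[[0,0,0],[0,0,0],[0,0,0],[0,0,0]]}'; python3 -m creep '{"hand":[0],"xyz":[[0,0,-0.002]],"twist":[[0,0,0]]}'
python3 -m creep '{"hand":[0],"xyz":[[0,0,-0.001]],"twist":[[0,0,0]]}'
```

```text
clock: 4.2
ee_pos: [463.9, 97.0, 41.8]
eef_rot: [[-0.986, 0.165, -0.002], [0.165, 0.986, -0.0], [0.002, -0.0, -1.0]]
contact_force: [-2.0, -1.0, 2.1]
grip_width: -0.0
gripper_force: 1.2
clock: 4.32
ee_pos: [464.5, 97.0, 40.6]
eef_rot: [[-0.986, 0.165, -0.0], [0.165, 0.986, 0.001], [0.001, 0.001, -1.0]]
contact_force: [-1.9, 0.4, 2.8]
grip_width: -0.1
gripper_force: 1.6
clock: 4.45
ee_pos: [464.7, 96.9, 39.7]
eef_rot: [[-0.986, 0.166, 0.0], [0.166, 0.986, 0.001], [-0.0, 0.001, -1.0]]
contact_force: [-3.1, -0.1, 4.2]
grip_width: 0.1
gripper_force: 1.9
```

```bash
python3 -m creep '{"hand":[0,0],"xyz":[[0,0,-0.001],[0,0,-0.0005]],"twist":[[0,0,0],[0,0,0]]}'; python3 -m creep '{"hand":[0],"xyz":[[0,0,0]],"twist":[[0,0,0]]}'
python3 - <<'E'
from h import *
for i in range(2): look("side",["key_tare_top"])
E
```

```text
clock: 4.7
ee_pos: [464.8, 96.9, 39.1]
eef_rot: [[-0.986, 0.166, -0.0], [0.166, 0.986, 0.002], [0.001, 0.002, -1.0]]
contact_force: [-6.9, -0.1, 16.0]
grip_width: 0.0
gripper_force: 8.5
clock: 4.82
ee_pos: [464.8, 97.0, 39.2]
eef_rot: [[-0.986, 0.166, -0.0], [0.166, 0.986, 0.002], [0.001, 0.002, -1.0]]
contact_force: [-6.6, -0.8, 14.7]
grip_width: 0.2
gripper_force: 7.5
```

The force rose to 16 N at the stop, so tare has been pressed. I'm releasing it and going to the scoop handle.

```bash
python3 -m creep '{"hand":[0,0,0.06,0.06,0.06,0.06,0.06,0.06,0.06,0.06,0.06,0.06,0.06,0.06,0.06,0.06],"xyz":[[0,0,0.05],[0,0,0.06],[0.002,-0.02,0],[0.0045,-0.04,0],[0.0045,-0.04,0],[0.0045,-0.04,0],[0.0045,-0.04,0],[0.0045,-0.04,0],[0.0045,-0.04,0],[0.0045,-0.04,0],[0.0045,-0.04,0],[0.0045,-0.04,0],[0.0045,-0.04,0],[0.0045,-0.04,0],[0.002,-0.007,0],[0,0,0]],"twist":[[0,0,0],[0,0,0],[0,0,0],[0,0,-6],[0,0,-6],[0,0,-6],[0,0,-6],[0,0,-6],[0,0,-6],[0,0,-6],[0,0,-6],[0,0,-6],[0,0,-6],[0,0,-6],[0,0,-2],[0,0,0]]}'
python3 - <<'E'
from h import *
p=look("wrist",["scoop","scoop_grip","nut1"])
s=state();print(s["joint_pos"].round(2),s["ee_pos"].round(1),s["eef_rot"].round(3).tolist())
p=look("wrist",["scoop","scoop_grip"])
cv2.imwrite("pics/wrist2.png",p["pixels"])
E
```

```text
clock: 7.02
ee_pos: [518.5, -370.9, 147.6]
eef_rot: [[-0.216, 0.976, 0.001], [0.976, 0.216, -0.001], [-0.001, 0.001, -1.0]]
contact_force: [-0.1, 0.3, -0.1]
grip_width: 59.9
gripper_force: 0.0
wrist scoop 0.91 [ 493.6 -273.7    0.5] px [319.  80.]
wrist scoop 0.84 [ 371.8 -264.2   -0. ] px [149.  28.]
wrist scoop 0.69 [ 341.4 -505.    -2.9] px [ 91. 322.]
wrist scoop_grip 0.79 [ 519.7 -367.    34.4] px [327. 227.]
wrist nut1 0.86 [ 4.956e+02 -2.584e+02  2.000e-01] px [327.  58.]
wrist nut1 0.85 [ 515.4 -303.    -0.9] px [340. 129.]
wrist nut1 0.85 [ 495.5 -306.     3. ] px [312. 127.]
[-0.06  0.56  0.82  1.73 -0.47  1.05  1.14] [ 518.8 -368.5  147.2] [[-0.219, 0.976, 0.0], [0.976, 0.219, 0.001], [0.001, 0.001, -1.0]]
wrist scoop 0.93 [ 372.  -261.9    2.8] px [148.  28.]
wrist scoop 0.65 [ 495.9 -275.5    2.8] px [321.  87.]
wrist scoop 0.57 [ 340.1 -504.8   -2.2] px [ 88. 324.]
wrist scoop_grip 0.57 [ 516.  -367.1   29.8] px [321. 228.]
```

View pics/wrist2.png

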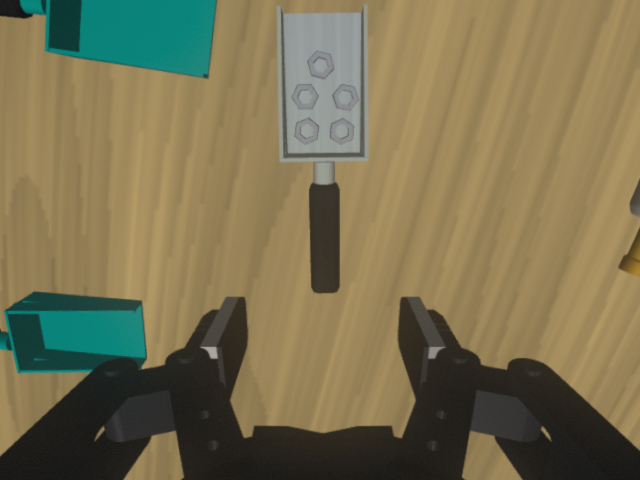

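The wrist view shows the handle upright in the picture, from (324,183) to (325,292), centred between the fingers and in line with them. I'm descending, gripping and lifting.

```bash
python3 -m creep '{"hand":[0.06,0.06,0.06,0.06,0.06,0,0,0,0,0],"xyz":[[0,0,-0.03],[0,0,-0.04],[0,0,-0.04],[0,0,-0.02],[0,0,-0.0025],[0,0,0],[0,0,0],[0,0,0],[0,0,0],[0,0,0]],"twist":[[0,0,0],[0,0,0],[0,0,0],[0,0,0],[0,0,0],[0,0,0],[0,0,0],[0,0,0],[0,0,0],[0,0,0]]}'; python3 -m creep '{"hand":[0,0,0,0],"xyz":[[0,0,0.01],[0,0,0.03],[0,0,0.05],[0,0,0.05]],"twist":[[0,0,0],[0,0,0],[0,0,0],[0,0,0]]}'
python3 - <<'E'
from h import *
p=look("wrist",["scoop","scoop_grip"])
s=state();print(s["joint_pos"].round(2))
E
```

```text
clock: 8.62
ee_pos: [519.3, -371.7, 16.4]
eef_rot: [[-0.216, 0.976, 0.003], [0.976, 0.216, -0.002], [-0.002, 0.002, -1.0]]
contact_force: [0.5, 0.0, 6.6]
grip_width: 18.8
gripper_force: 60.8
clock: 9.12
ee_pos: [516.7, -369.5, 154.8]
eef_rot: [[-0.216, 0.976, -0.003], [0.976, 0.216, 0.001], [0.002, -0.003, -1.0]]
contact_force: [0.4, -0.1, -2.1]
grip_width: 18.9
gripper_force: 59.6
wrist scoop 0.83 [ 340.7 -503.5   -0.7] px [ 96. 320.]
wrist scoop 0.65 [ 493.9 -268.8  136.8] px [325.  43.]
wrist scoop 0.6 [ 370.4 -261.     2.4] px [154.  28.]
wrist scoop_grip 0.81 [ 510.5 -364.6  167.6] px [312. 314.]
wrist scoop_grip 0.26 [ 489.6 -301.5  141.7] px [295. 127.]
[-0.06  0.55  0.83  1.73 -0.46  1.06  1.14]
```

```bash
python3 -m creep '{"hand":[0,0,0,0,0,0,0,0,0,0,0,0,0,0,0,0,0,0],"xyz":[[0.004,0.006,0.02],[0.01,0.015,0.03],[0.018,0.028,0.03],[0.02,0.031,0.015],[0.02,0.031,0],[0.02,0.031,0],[0.02,0.031,0],[0.02,0.031,0],[0.02,0.031,0],[0.02,0.031,0],[0.02,0.031,0],[0.02,0.031,0],[0.02,0.031,0],[0.02,0.031,0],[0.015,0.025,0],[0.009,0.015,0],[0.005,0.007,0],[0,0,0]],"twist":[[0,0,0],[0,0,3],[0,0,5.5],[0,0,5.5],[0,0,5.5],[0,0,5.5],[0,0,5.5],[0,0,5.5],[0,0,5.5],[0,0,5.5],[0,0,5.5],[0,0,5.5],[0,0,5.5],[0,0,5.5],[0,0,5.5],[0,0,3],[0,0,0],[0,0,0]]}'
python3 - <<'E'
from h import *
s=state();print(s["joint_pos"].round(2),s["ee_pos"].round(1))
for c in ["wrist","scene"]:
    p=look(c,["funnel_mouth","jar","scoop","scoop_grip","nut1"]);cv2.imwrite(f"pics/{c}3.png",p["pixels"])
p=look("side",["funnel_mouth","scoop","jar"])
E
```

```text
clock: 11.52
ee_pos: [799.0, 66.2, 249.4]
eef_rot: [[-1.0, 0.001, -0.001], [0.001, 1.0, -0.001], [0.001, -0.001, -1.0]]
contact_force: [0.2, 0.0, -2.5]
grip_width: 18.9
gripper_force: 59.6
[-0.4   0.71  0.47  1.14 -0.31  1.36  1.61] [799.   66.2 249.4]
wrist scoop 0.66 [699.5  67.  233.2] px [324.  56.]
wrist scoop_grip 0.82 [793.1  70.2 262.8] px [333. 318.]
wrist nut1 0.85 [704.5  86.7 234. ] px [376.  69.]
wrist nut1 0.81 [720.4  73.8 232.7] px [341. 113.]
wrist nut1 0.77 [686.7  65.3 233.2] px [319.  19.]
scene funnel_mouth 0.77 [635.2  67.8 190.4] px [338. 257.]
scene funnel_mouth 0.55 [792.2  63.8 266.2] px [316. 278.]
scene jar 0.65 [637.   72.4  54.2] px [338. 292.]
scene scoop 0.84 [ 344.1 -506.6   -1.8] px [213. 207.]
scene scoop 0.77 [698.2  65.7 232.7] px [330. 261.]
scene scoop 0.58 [ 370.5 -259.4   -3.5] px [271. 225.]
scene scoop_grip 0.9 [ 276.9 -262.9   30.4] px [280. 202.]
scene scoop_grip 0.79 [ 255.5 -520.9   36.6] px [220. 184.]
scene scoop_grip 0.77 [793.1  63.3 268. ] px [316. 278.]
scene nut1 0.69 [633.   71.7  54.4] px [339. 291.]
scene nut1 0.57 [474.5 138.3  41.2] px [375. 262.]
scene nut1 0.32 [ 7.657e+02 -2.307e+02 -2.000e-01] px [226. 310.]
side scoop 0.8 [702.2  63.  232.7] px [235. 227.]
side scoop 0.78 [ 345.1 -506.     2.9] px [414. 163.]
side scoop 0.69 [ 371.6 -261.9    0.9] px [396. 218.]
side jar 0.56 [639.6  66.7  59.7] px [269. 282.]
```

View pics/wrist3.png

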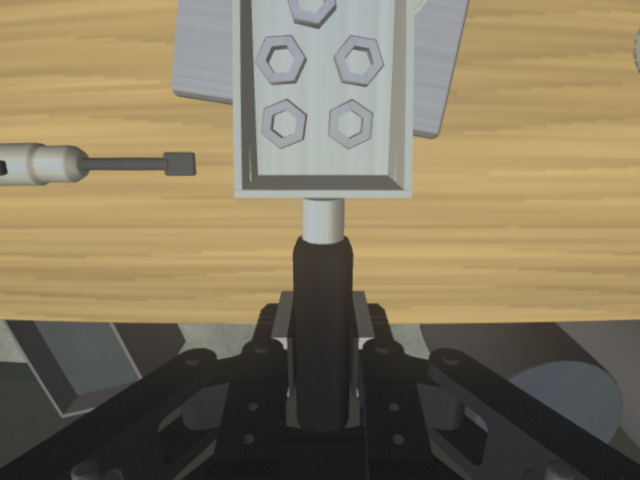

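The wrist view shows all five nuts in the tray and the scoop level in the hand. I'm tilting in stages about the lip, starting with 30°.

```bash
python3 -m creep '{"hand":[0,0,0,0,0,0,0,0],"xyz":[[-0.001,0.0015,0.005],[-0.0016,0,0.006],[-0.004,0,0.007],[-0.005,0,0.007],[-0.006,0,0.007],[-0.007,0,0.007],[0,0,0],[0,0,0]],"twist":[[0,-5,0],[0,-5,0],[0,-5,0],[0,-5,0],[0,-5,0],[0,-5,0],[0,0,0],[0,0,0]]}'
python3 - <<'E'
from h import *
s=state();print(s["joint_pos"].round(2),s["ee_pos"].round(1))
p=look("side",["funnel_mouth","scoop"])
cv2.imwrite("pics/side4.png",cv2.resize(p["pixels"][150:330,180:380],None,fx=3,fy=3))
E
```

```text
clock: 13.32
ee_pos: [775.0, 68.2, 289.4]
eef_rot: [[-0.866, 0.0, 0.5], [0.0, 1.0, 0.0], [-0.5, 0.0, -0.866]]
contact_force: [0.4, 0.4, -2.2]
grip_width: 19.4
gripper_force: 59.6
[-0.62  0.34  0.55  1.69 -0.17  0.65  1.54] [775.   68.2 289.4]
side funnel_mouth 0.83 [636.   69.5 189.6] px [266. 248.]
side scoop 0.77 [ 3.467e+02 -5.050e+02 -4.000e-01] px [413. 164.]
side scoop 0.72 [ 764.6 -225.    -1.8] px [258. 206.]
side scoop 0.7 [699.3  66.6 223.4] px [236. 231.]
```

View pics/side4.png

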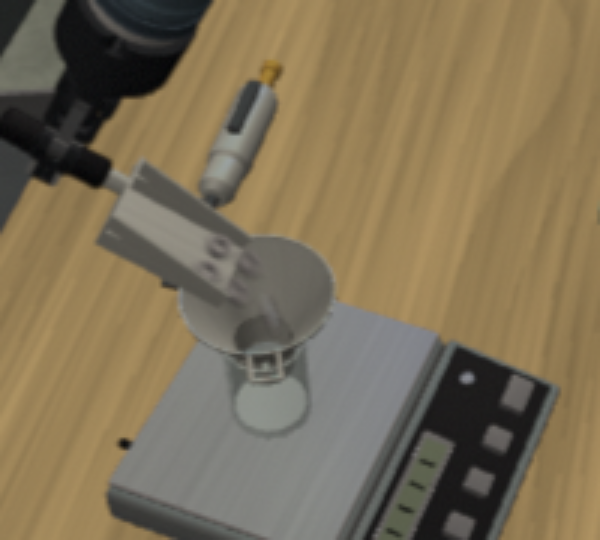

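The side crop shows the lip inside the funnel mouth and the nuts starting to slide at about (230,265). I'm continuing the tilt to 50°.

```bash
python3 -m creep '{"hand":[0,0,0,0,0,0,0,0],"xyz":[[-0.008,0,0.008],[-0.009,0,0.008],[-0.0095,0,0.0085],[-0.01,0,0.008],[0,0,0],[0,0,0],[0,0,0],[0,0,0]],"twist":[[0,-5,0],[0,-5,0],[0,-5,0],[0,-5,0],[0,0,0],[0,0,0],[0,0,0],[0,0,0]]}'
python3 - <<'E'
from h import *
s=state();print(s["joint_pos"].round(2),s["ee_pos"].round(1))
p=look("side",["funnel_mouth","scoop","nut1"])
q=look("scene",["nut1"])
a=cv2.resize(p["pixels"][190:310,200:320],(480,480));b=cv2.resize(q["pixels"][220:320,290:370],(384,480))
a=a[:, :400]
cv2.imwrite("pics/pour5.png",np.hstack([a,b]))
E
```

```text
clock: 14.48
ee_pos: [739.0, 66.8, 322.1]
eef_rot: [[-0.642, 0.002, 0.767], [0.002, 1.0, -0.002], [-0.767, 0.0, -0.642]]
contact_force: [0.2, -0.3, -1.2]
grip_width: 18.8
gripper_force: 59.8
[-1.02  0.14  0.87  2.02  0.29  0.18  1.1 ] [739.   66.8 322.1]
side funnel_mouth 0.7 [637.5  69.6 192.2] px [265. 247.]
side scoop 0.96 [ 344.4 -506.5    3.3] px [414. 163.]
side scoop 0.85 [ 374.2 -261.4    1.9] px [396. 218.]
side scoop 0.72 [687.8  65.  233.8] px [241. 228.]
```

View pics/pour5.png

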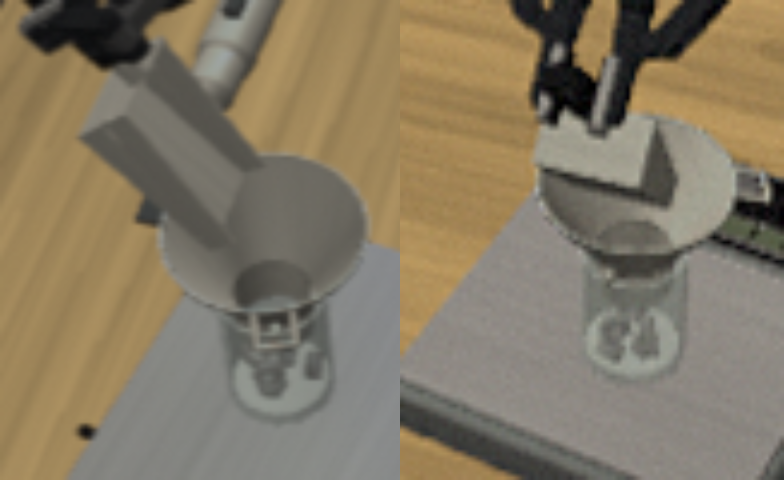

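The tray is empty, and the nuts lie on the jar floor around (620,335) in the right half. I'm levelling the scoop and taking it back.

```bash
python3 -m creep '{"hand":[0,0,0,0,0,0,0,0,0,0,0],"xyz":[[0.006,0,0.006],[0.0095,0,-0.004],[0.009,0,-0.006],[0.008,0,-0.008],[0.007,0,-0.008],[0.006,0,-0.008],[0.005,0,-0.007],[0.004,0,-0.007],[0.003,0,-0.007],[0.003,0,-0.006],[0,0,0]],"twist":[[0,5,0],[0,5,0],[0,5,0],[0,5,0],[0,5,0],[0,5,0],[0,5,0],[0,5,0],[0,5,0],[0,5,0],[0,0,0]]}'
python3 -m creep '{"hand":[0,0,0,0,0,0,0,0,0,0,0,0,0,0,0,0,0,0],"xyz":[[-0.005,-0.008,0],[-0.01,-0.016,0],[-0.018,-0.028,0],[-0.02,-0.031,0],[-0.02,-0.031,0],[-0.02,-0.031,0],[-0.02,-0.031,0],[-0.02,-0.031,0],[-0.02,-0.031,0],[-0.02,-0.031,0],[-0.02,-0.031,0],[-0.02,-0.031,0],[-0.02,-0.031,-0.03],[-0.02,-0.031,-0.03],[-0.014,-0.022,-0.03],[-0.009,-0.015,-0.03],[-0.005,-0.008,-0.01],[0,0,0]],"twist":[[0,0,0],[0,0,-3],[0,0,-5.5],[0,0,-5.5],[0,0,-5.5],[0,0,-5.5],[0,0,-5.5],[0,0,-5.5],[0,0,-5.5],[0,0,-5.5],[0,0,-5.5],[0,0,-5.5],[0,0,-5.5],[0,0,-5.5],[0,0,-5.5],[0,0,-3],[0,0,0],[0,0,0]]}'
python3 - <<'E'
from h import *
s=state();print(s["joint_pos"].round(2),s["ee_pos"].round(1))
p=look("side",["funnel_mouth","funnel","jar","nut1","scoop"])
q=look("scene",["nut1"])
a=cv2.resize(p["pixels"][220:310,220:320],(500,450),interpolation=cv2.INTER_CUBIC);b=cv2.resize(q["pixels"][235:325,310:370],(300,450),interpolation=cv2.INTER_CUBIC)
cv2.imwrite("pics/jar6.png",np.hstack([a,b]))
E
```

```text
clock: 16.15
ee_pos: [799.5, 68.1, 263.2]
eef_rot: [[-1.0, 0.0, -0.001], [0.0, 1.0, -0.001], [0.001, -0.001, -1.0]]
contact_force: [-0.6, 0.0, -3.1]
grip_width: 18.9
gripper_force: 59.6
clock: 18.4
ee_pos: [516.4, -370.9, 136.0]
eef_rot: [[-0.214, 0.977, -0.001], [0.977, 0.214, -0.0], [0.0, -0.001, -1.0]]
contact_force: [-0.1, -0.5, -2.1]
grip_width: 19.3
gripper_force: 59.6
[-0.05  0.58  0.81  1.74 -0.48  1.03  1.15] [ 516.4 -370.9  136. ]
side funnel_mouth 0.75 [633.   69.2 190.8] px [267. 248.]
side funnel 0.98 [636.5  72.2 111.7] px [268. 271.]
side jar 0.87 [642.   65.2  55.6] px [269. 283.]
side nut1 0.69 [461.9  51.2  43.2] px [345. 295.]
side scoop 0.93 [ 369.5 -261.4    1.1] px [397. 218.]
side scoop 0.68 [ 3.458e+02 -5.046e+02 -2.000e-01] px [413. 164.]
side scoop 0.56 [ 497.7 -278.   119.1] px [355. 176.]
scene nut1 0.65 [633.1  69.6 112.9] px [338. 277.]
scene nut1 0.51 [635.3  69.6  54.4] px [338. 291.]
```

View pics/jar6.png

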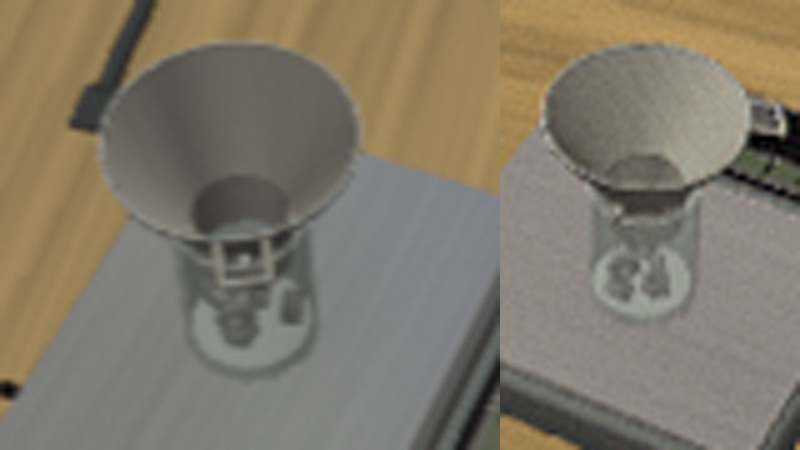

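The funnel is still seated. The jar holds a cluster of nuts at (240,310), and nothing lies in the funnel or on the pan. I'm setting the scoop down.

```bash
python3 -m creep '{"hand":[0,0,0,0,0,0,0],"xyz":[[0,0,-0.02],[0,0,-0.04],[0,0,-0.035],[0,0,-0.015],[0,0,-0.007],[0,0,-0.002],[0,0,0]],"twist":[[0,0,0],[0,0,0],[0,0,0],[0,0,0],[0,0,0],[0,0,0],[0,0,0]]}'; python3 -m creep '{"hand":[0,0],"xyz":[[0,0,-0.001],[0,0,0]],"twist":[[0,0,0],[0,0,0]]}'
```

```text
clock: 19.68
ee_pos: [518.2, -370.8, 18.4]
eef_rot: [[-0.216, 0.976, 0.002], [0.976, 0.216, -0.001], [-0.002, 0.002, -1.0]]
contact_force: [0.4, 0.1, -2.3]
grip_width: 18.8
gripper_force: 59.6
clock: 19.92
ee_pos: [517.8, -370.2, 16.9]
eef_rot: [[-0.216, 0.976, 0.001], [0.976, 0.216, -0.0], [-0.001, 0.001, -1.0]]
contact_force: [1.0, -0.3, -1.0]
grip_width: 19.2
gripper_force: 59.6
```

```bash
python3 -m creep '{"hand":[0,0.06,0.06,0.06,0.06,0.06,0.06,0.06,0.06],"xyz":[[0,0,-0.0005],[0,0,0],[0,0,0],[0,0,0],[0,0,0],[0,0,0.02],[0,0,0.05],[0,0,0.06],[0,0,0]],"twist":[[0,0,0],[0,0,0],[0,0,0],[0,0,0],[0,0,0],[0,0,0],[0,0,0],[0,0,0],[0,0,0]]}'
python3 - <<'E'
from h import *
p=look("wrist",["scoop","scoop_grip","nut1"])
q=get_image("side")
a=p["pixels"][:,:, :];b=cv2.resize(q["pixels"][265:305,245:295],(400,320),interpolation=cv2.INTER_CUBIC)
c=np.zeros((480,800,3),np.uint8);c[:300,:400]=cv2.resize(a,(400,300));c[:320,400:]=b
cv2.imwrite("pics/chk7.png",c)
E
```

```text
clock: 21.05
ee_pos: [520.7, -374.1, 153.6]
eef_rot: [[-0.215, 0.977, 0.011], [0.977, 0.215, -0.007], [-0.01, 0.01, -1.0]]
contact_force: [0.2, -0.4, -0.3]
grip_width: 60.1
gripper_force: 0.0
wrist scoop 0.98 [ 494.3 -274.1   -0.7] px [316.  74.]
wrist scoop 0.78 [ 340.1 -503.5    1. ] px [ 86. 315.]
wrist scoop 0.76 [ 371.7 -261.8    4.1] px [144.  17.]
wrist scoop_grip 0.88 [ 512.6 -367.3   29.6] px [313. 215.]
```

View pics/chk7.png

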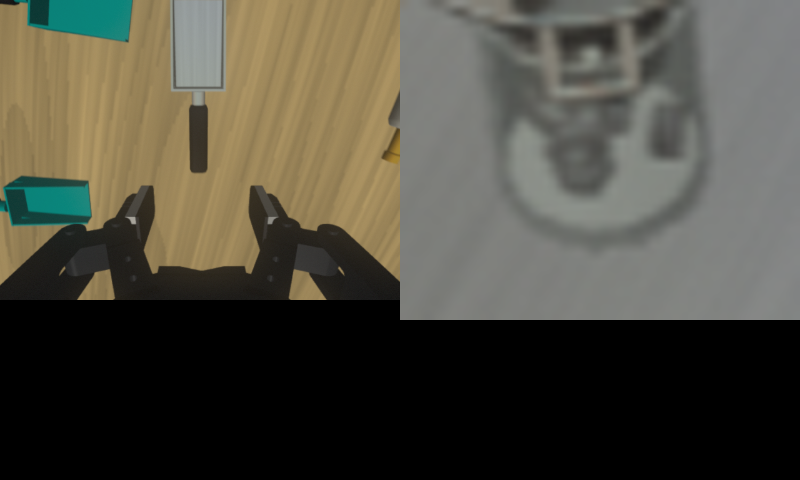

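The scoop is empty and stands level. The crop shows several nuts on the jar floor. Before pressing sample I'll check the funnel and jar from above.

```bash
python3 -m creep '{"hand":[0,0,0,0,0,0,0,0,0,0,0,0,0,0],"xyz":[[0.006,0.018,0.03],[0.012,0.037,0.03],[0.012,0.037,0.03],[0.012,0.037,0.02],[0.012,0.037,0.02],[0.012,0.037,0.02],[0.012,0.037,0],[0.012,0.037,0],[0.012,0.037,0],[0.012,0.037,0],[0.012,0.037,0],[0.012,0.037,0],[0.012,0.017,0],[0,0,0]],"twist":[[0,0,0],[0,0,5.7],[0,0,5.7],[0,0,5.7],[0,0,5.7],[0,0,5.7],[0,0,5.7],[0,0,5.7],[0,0,5.7],[0,0,5.7],[0,0,5.7],[0,0,5.7],[0,0,5.7],[0,0,0]]}'
python3 - <<'E'
from h import *
s=state();print(s["joint_pos"].round(2),s["ee_pos"].round(1))
p=look("wrist",["funnel_mouth","funnel","jar","nut1"])
print(w(p,[0,0,0]),w(p,[0,0,100]))
f=cv2.projectPoints(np.array([[637,68,62.],[637,68,193]]),np.array(p["rvec"]),np.array(p["tvec"]),np.array(p["K"]),np.array(p["distortion"]))[0].reshape(-1,2).round();print(f)
cv2.imwrite("pics/top8.png",p["pixels"])
E
```

```text
clock: 23.05
ee_pos: [667.8, 76.1, 294.5]
eef_rot: [[-0.988, 0.153, -0.001], [0.153, 0.988, 0.0], [0.001, 0.0, -1.0]]
contact_force: [-0.1, 0.5, -0.4]
grip_width: -0.3
gripper_force: 0.0
[-0.58  0.42  0.56  1.49 -0.23  1.3   1.41] [667.8  76.1 294.5]
wrist funnel_mouth 0.93 [635.4  74.5 191.8] px [312. 191.]
wrist funnel_mouth 0.54 [631.8  60.3  70.4] px [300. 165.]
wrist jar 0.68 [635.7  69.9  61.5] px [311. 166.]
wrist nut1 0.68 [632.1  59.5  70.1] px [299. 166.]
wrist nut1 0.65 [656.4  61.9  66.2] px [306. 190.]
wrist nut1 0.57 [623.7  69.9  67.8] px [309. 155.]
[591.16790872  87.75823538 437.28446879] [620.55514151  83.28527349 341.80471616]
[[309. 168.]
 [302. 195.]]
```

```bash
python3 - <<'E'
import cv2
a=cv2.imread("pics/top8.png")[100:280,210:410];cv2.imwrite("pics/top8c.png",cv2.resize(a,None,fx=3,fy=3,interpolation=cv2.INTER_CUBIC))
E
```

```text
(no output)
```

View pics/top8c.png

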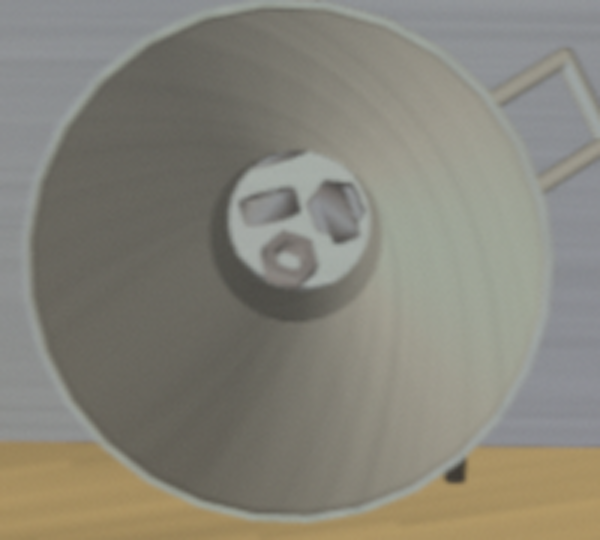

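Looking down the funnel, it is empty. In the jar I see a flat nut at (290,258), one on edge at (270,205), two overlapping at (340,210) and one edge at (285,155), which makes five. Next I press sample.

```bash
python3 -m creep '{"hand":[0,0,0,0,0,0,0,0,0,0,0,0,0,0],"xyz":[[-0.025,-0.003,0],[-0.04,-0.004,0],[-0.04,-0.004,0],[-0.04,-0.004,0],[-0.04,-0.004,0],[-0.0243,-0.0036,0],[0,0,-0.05],[0,0,-0.05],[0,0,-0.05],[0,0,-0.05],[0,0,-0.035],[0,0,0],[0,0,0],[0,0,0]],"twist":[[0,0,-0.7],[0,0,0],[0,0,0],[0,0,0],[0,0,0],[0,0,0],[0,0,0],[0,0,0],[0,0,0],[0,0,0],[0,0,0],[0,0,0],[0,0,0],[0,0,0]]}'
python3 - <<'E'
from h import *
s=state();print(s["ee_pos"].round(1),s["contact_force"].round(1))
E
```

```text
clock: 25.05
ee_pos: [460.0, 49.6, 62.7]
eef_rot: [[-0.985, 0.171, 0.004], [0.171, 0.985, 0.002], [-0.004, 0.002, -1.0]]
contact_force: [-0.1, -0.2, 0.3]
grip_width: 0.1
gripper_force: 0.0
[460.   49.6  62.7] [-0.1 -0.2  0.3]
```

```bash
python3 -m creep '{"hand":[0,0],"xyz":[[-0.001,0.003,0],[0,0,0]],"twist":[[0,0,0],[0,0,0]]}'
python3 - <<'E'
from h import *
s=state();print(s["ee_pos"].round(1))
look("wrist",["key_zero_top","key_tare_top","key_sample_top","key_enter_top"])
E
```

```text
clock: 25.3
ee_pos: [457.6, 53.1, 61.5]
eef_rot: [[-0.985, 0.17, 0.001], [0.17, 0.985, 0.001], [-0.001, 0.001, -1.0]]
contact_force: [-0.3, 0.5, -0.1]
grip_width: -0.2
gripper_force: 0.0
[457.6  53.1  61.5]
wrist key_zero_top 0.9 [470.8 137.1  42.9] px [507. 291.]
wrist key_tare_top 0.71 [466.4  93.4  44.8] px [414. 300.]
wrist key_tare_top 0.42 [472.9 137.8  43.6] px [510. 295.]
wrist key_sample_top 0.92 [459.9  55.6  40.4] px [329. 296.]
wrist key_enter_top 0.79 [453.5   5.8  41. ] px [220. 300.]
```

```bash
python3 -m creep '{"hand":[0,0,0,0,0,0],"xyz":[[0.001,0.001,-0.012],[0,0,-0.006],[0,0,-0.002],[0,0,-0.001],[0,0,-0.001],[0,0,0]],"twist":[[0,0,0],[0,0,0],[0,0,0],[0,0,0],[0,0,0],[0,0,0]]}'; python3 -m creep '{"hand":[0,0],"xyz":[[0,0,-0.0005],[0,0,0]],"twist":[[0,0,0],[0,0,0]]}'
```

```text
clock: 26.3
ee_pos: [458.4, 53.5, 39.6]
eef_rot: [[-0.985, 0.171, -0.0], [0.171, 0.985, 0.001], [0.0, 0.001, -1.0]]
contact_force: [-1.5, -0.5, 8.4]
grip_width: -0.0
gripper_force: 4.5
clock: 26.55
ee_pos: [458.4, 53.4, 39.4]
eef_rot: [[-0.985, 0.171, -0.0], [0.171, 0.985, 0.001], [0.001, 0.001, -1.0]]
contact_force: [-3.2, -0.1, 13.0]
grip_width: 0.2
gripper_force: 6.2
```

The sample key is fully down. I'm going up and over to enter.

```bash
python3 -m creep '{"hand":[0,0,0,0,0,0],"xyz":[[0,0,0.025],[0,0,0],[-0.003,-0.022,0],[-0.004,-0.024,0],[0,0,0],[0,0,0]],"twist":[[0,0,0],[0,0,0],[0,0,0],[0,0,0],[0,0,0],[0,0,0]]}'; python3 -m creep '{"hand":[0,0,0,0,0,0],"xyz":[[0,0,-0.014],[0,0,-0.007],[0,0,-0.002],[0,0,-0.001],[0,0,-0.001],[0,0,0]],"twist":[[0,0,0],[0,0,0],[0,0,0],[0,0,0],[0,0,0],[0,0,0]]}'
```

```text
clock: 27.3
ee_pos: [450.8, 8.0, 62.8]
eef_rot: [[-0.985, 0.171, -0.001], [0.171, 0.985, 0.0], [0.001, 0.0, -1.0]]
contact_force: [-0.5, 0.3, 0.2]
grip_width: 0.2
gripper_force: 0.0
clock: 28.05
ee_pos: [451.3, 8.3, 39.4]
eef_rot: [[-0.985, 0.17, -0.001], [0.17, 0.985, 0.002], [0.001, 0.002, -1.0]]
contact_force: [-4.4, 1.4, 14.0]
grip_width: -0.3
gripper_force: 7.1
```

Enter is at its stop (14 N). I'm retreating clear, checking once more and handing in.

```bash
python3 -m creep '{"hand":[0,0,0,0,0,0,0],"xyz":[[0,0,0],[0,0,0.03],[0,0,0.05],[0,0,0.05],[0,0,0.03],[0,0,0],[0,0,0]],"twist":[[0,0,0],[0,0,0],[0,0,0],[0,0,0],[0,0,0],[0,0,0],[0,0,0]]}'
python3 - <<'E'
from h import *
look("side",["funnel_mouth","jar","scoop","air_hammer","tin","wrench"])
print(finish_job())
E
```

```text
clock: 28.92
ee_pos: [450.1, 7.4, 197.3]
eef_rot: [[-0.985, 0.171, -0.002], [0.171, 0.985, -0.0], [0.002, -0.001, -1.0]]
contact_force: [-0.3, 0.3, -0.0]
grip_width: -0.3
gripper_force: 0.0
side funnel_mouth 0.74 [634.7  68.9 189.1] px [267. 248.]
side jar 0.64 [637.6  66.2  61.9] px [270. 282.]
side scoop 0.66 [ 370.5 -260.2   -0.7] px [397. 219.]
side scoop 0.64 [ 498.2 -277.8   -2.9] px [353. 208.]
side scoop 0.58 [ 345.5 -505.     1.4] px [414. 164.]
side air_hammer 0.62 [ 764.9 -227.3   -1.4] px [258. 206.]
side tin 0.63 [652.  405.9  -2. ] px [218. 436.]
side wrench 0.87 [470.  397.2  -4.1] px [308. 452.]
the job is handed in; nothing more can be done
None
```

I pressed tare, poured all five nuts through the funnel into the jar, stood the scoop back on the bench, then pressed sample and enter and handed the job in at about 29 s; the hand-in returned no verdict.

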